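# Cover the open vessels from a stack of covers

### The job

The open vessels are to be left overnight covered against dust. Take the stack of grey covers apart from the top and set each cover gently on the vessel it was made for - the smallest on the crucible, the next on the small beaker, the next on the large beaker, the largest on the wide glass dish - so that its skirt is inside the mouth and it lies flat on the rim. Leave the vessels, the bottle and the timer standing where they are, and drop nothing.

Things in the scene. Friction and masses are not known exactly. Their poses are not given: they have to be found in the camera images.
- cover_52: plain grey plastic cover, 24 g: plate 52 mm wide, 4 thick; knob on top 12 wide, 10.5 high; hollow skirt under it 12 high, 29 wide at the plate, 22 at its lower edge. Origin on the axis at the skirt's lower edge, z up: plate z 12 to 16 mm, knob top 26.5. Top of the stack; each skirt rests on the plate below, round its knob: 16 mm a step, lift 12 mm to free.
- cover_62: plain grey plastic cover, 34 g: plate 62 mm wide, 4 thick; knob on top 12 wide, 10.5 high; hollow skirt under it 12 high, 38 wide at the plate, 33 at its lower edge. Origin on the axis at the skirt's lower edge, z up: plate z 12 to 16 mm, knob top 26.5. At the start second from the top of the stack.
- cover_82: plain grey plastic cover, 58 g: plate 82 mm wide, 4 thick; knob on top 12 wide, 10.5 high; hollow skirt under it 12 high, 52 wide at the plate, 47 at its lower edge. Origin on the axis at the skirt's lower edge, z up: plate z 12 to 16 mm, knob top 26.5. At the start third from the top of the stack.
- cover_104: plain grey plastic cover, 92 g: plate 104 mm wide, 4 thick; knob on top 12 wide, 10.5 high; hollow skirt under it 12 high, 80 wide at the plate, 74 at its lower edge. Origin on the axis at the skirt's lower edge, z up: plate z 12 to 16 mm, knob top 26.5. At the start the bottom of the stack, its skirt on the worktop.
- crucible_mouth (a point): centre of the mouth, in the plane of the rim, of a loose white porcelain crucible: 45 mm wide at the rim, 39 mm high, narrowing to a 26 mm foot, 45 g; mouth about 38 mm wide inside. z points up out of the mouth, 39 mm above the worktop.
- small_beaker_mouth (a point): centre of the mouth, in the plane of the rim, of a loose clear glass beaker, 54 mm across the rim plus a small spout, 71 mm high, 61 g; mouth about 46 mm wide inside, 43 mm just below the rim. z points up, 71 mm above the worktop; the spout is on the +y side.
- large_beaker_mouth (a point): centre of the mouth, in the plane of the rim, of a loose clear glass beaker, 73 mm across the rim plus a small spout, 95 mm high, 97 g; mouth about 64 mm wide inside, 60 mm just below the rim. z points up, 95 mm above the worktop; the spout is on the +y side.
- dish_mouth (a point): centre of the mouth, in the plane of the rim, of a loose low straight-sided clear glass dish (crystallising dish), 96 mm in diameter, 50 mm high, 130 g; mouth about 88 mm wide inside. z points up, 50 mm above the worktop.
- buffer_bottle: bystander: small white bottle with a red screw cap, 45 mm in diameter and 88 mm high, loose, standing among the vessels; origin at the centre of its underside.
- timer: bystander: small white digital timer with three keys, 58 x 62 mm and 20 mm high, loose, lying among the vessels; origin at the centre of its underside.
Things that resemble listed ones, but are neither listed nor needed, are in the scene too. Leave any red, turquoise or yellow look-alike of the cover_82 alone.

How it is judged (in metres and radians):
At the end, for the whole second after the job is handed in: Each cover is on its own vessel: axis within 10 mm of the mouth's centre, origin 9 to 15 mm below the rim (skirt inside, plate on the rim), tilt under 0.08 rad, at rest. Vessels upright, mouths within 30 mm of where they were; bottle and timer within 30 mm too (horizontal distance between cover_52 and crucible_mouth below 0.01 m and z of cover_52 in the frame of crucible_mouth between -0.015 and -0.009 m and angle between each of cover_52, crucible_mouth, cover_62, small_beaker_mouth, cover_82, large_beaker_mouth, cover_104, dish_mouth's own z axis and vertical below 0.08 rad and linear speed of each of cover_52, cover_62, cover_82, cover_104 below 0.02 m/s and distance of each of crucible_mouth, small_beaker_mouth, large_beaker_mouth, dish_mouth, buffer_bottle, timer from where it was at the start of the episode below 0.03 m and horizontal distance between cover_62 and small_beaker_mouth below 0.01 m and z of cover_62 in the frame of small_beaker_mouth between -0.015 and -0.009 m and horizontal distance between cover_82 and large_beaker_mouth below 0.01 m and z of cover_82 in the frame of large_beaker_mouth between -0.015 and -0.009 m and horizontal distance between cover_104 and dish_mouth below 0.01 m and z of cover_104 in the frame of dish_mouth between -0.015 and -0.009 m); the robot touches nothing.
It fails at once if a vessel is knocked over (tilts more than 0.4 rad) (angle between any of crucible_mouth, small_beaker_mouth, large_beaker_mouth, dish_mouth's own z axis and vertical above 0.4 rad).
It fails at once if a cover is dropped or thrown (moves faster than 0.7 m/s while the fingers do not touch it: a fall of 25 mm or more) ((linear speed of cover_52 above 0.7 m/s and contact force between the fingers and cover_52 below 0.01 N) or (linear speed of cover_62 above 0.7 m/s and contact force between the fingers and cover_62 below 0.01 N) or (linear speed of cover_82 above 0.7 m/s and contact force between the fingers and cover_82 below 0.01 N) or (linear speed of cover_104 above 0.7 m/s and contact force between the fingers and cover_104 below 0.01 N)).
It also fails if it takes over 115 s, if anything falls off the work surface, if the arm or the gripper's body presses on something with over 40 N, if the wrist force passes 120 N, or if a joint passes its speed limit or range.

### The arm

A 6-joint arm with a two-finger parallel gripper is mounted at the origin on a cart in front of the work surface, level with it; the furniture and walls round the work are solid. World frame = base frame: x ahead of the robot, y to its left, z up, the work surface at z = 0. Lengths are in m, angles in degrees, forces in N, time in s.
With the tool pointing down it reaches from about 0.4 to 0.825 m from the base axis. Payload 7 kg.
Tool frame: the origin (TCP) lies midway between the tips of the shut fingers; the grasp point (between the pads) lies 19 mm behind it; z points along the fingers, y is the line along which they close (so a half turn about z gives the same grasp; the last joint's range is limited). The gripper opens to 88 mm and grips with 3 to 60 N. Pads are 19 mm wide; open, the fingers measure 130 mm over their backs; the gripper's body (78 mm by 193 mm) begins 47 mm behind the grasp point.
Start: joints at [79.532, 20.546, 0.682, 0, -70.136, -16.507], TCP at [0.306, 0.602, 0.198] pointing down, gripper open.
Joint ranges: [-176.03, 176.03], [-82.01, 121.73], [-58.28, 71.71], [-173.87, 95.51], [-174.79, -0.11], [-173.66, 173.66]. Speed limits (degrees/s): [136.94, 136.94, 172.46, 180, 180, 180].

### API

Orientations are given as [roll, pitch, yaw] about the fixed x, y, z axes, in that order (R = Rz(yaw) Ry(pitch) Rx(roll)).
In Python, from plant import r gives the robot as it stands.
- The arm moves only by the tool carry_out, never from a script. Its argument "deltas" is a list of rows, each a list of 3 entries, a list of its own where there are three numbers: the opening, from 0 (shut) to 1 (fully open), then the shift along the tool's x, y, z in mm, then the turn, a rotation vector about the tool's x, y, z in rad. In form: [[gripper, [tx, ty, tz], [rx, ry, rz]], ...]. A call has 1 to 12 rows; each row is the pose to reach, as a shift and turn from the pose commanded when the call began, along the tool's axes at that moment; what a row does not reach only later rows make up. A row lasts 1/10 s, in which the tool goes at most 50 mm and 8.59 degrees, less where a joint would pass 70% of its speed; a pose out of reach is approached as far as the arm can. A call with a gripper value outside its range is refused whole. The fingers move at their own pace and stop on an object; "squeeze" is the grip in N (left out, the last holds). Time passes only in rows, so rows that repeat a pose let the fingers close. It gives the time, the measured TCP pose, the force, the opening and the grip force at its end, in the units of the state.
- r.get_state(): the state, without advancing time (a new reading comes with each control period).
- r.capture(name): name is "side" or "top" or "wrist"; returns (picture, depth): 400x640x3 uint8, red, green, blue; 400x640 float32, m along the optical axis (not along the pixel's ray), 0 where there is no reading.
- r.get_calibration(name): a dict with "fov_y" (degrees; the focal length in pixels is half the picture's height over the tangent of half this angle, whatever the lens; pixels are square), "cx", "cy" (the principal point, pixels), "view" (4x4, takes a point from world to camera coordinates). Camera axes: x right, y down, z forward; pixel columns grow to the right and rows downward; lengths in m; the calibration is good to about 2 mm. A picture is of the moment at which its call begins: read the wrist's pose just before it. get_calibration takes no time and is no camera call; for the wrist camera it gives the pose at the moment of the call.
- r.close_job(): hands the job in; it is judged then, once.
The state is a dict: "time_s": time; "joints": joint angles; "qd": joint speeds; "joint_torque": joint torques, N m; "tcp_pos": TCP position; "eef_rot": TCP orientation; "contact_force": force on the tool from outside, world axes, zero at the start; "moment": the same for the moment, N m; "gripper_width": finger opening in m; "gripper_force": force on a finger pad.
Only numpy, scipy, OpenCV 4.12 (cv2) and the standard library are available. Lean on these libraries where they do the work, as an engineer would, in place of code of your own. Each camera call takes 0.05 s, during which the arm holds its last target. There are 200 camera calls.

## Working session

There is one attempt and no reset: what is moved stays moved. The work goes in short steps, Python scripts to look and compute and a tool call to move; the robot and the scene stay as the last step left them, time stands still between calls to the robot, and variables do not carry over. Pictures are saved under pics/ and viewed, at most 14 in all, crops included, and the job is handed in when it is done.

Besides the shell and the picture viewer there is one more tool, called after "Request:" as a command line: name --argument value ..., lists and objects as JSON in quotes. carry_out: Moves the arm, as the interface text tells. Its arguments: {"type":"object","properties":{"deltas":{"type":"array"},"squeeze":{"type":"number"}},"required":["deltas"]}

```bash
ls; mkdir -p pics
cat > h.py <<'E'
import numpy as np,cv2
from plant import r
def cal(n):
    c=r.get_calibration(n); f=200/np.tan(np.radians(c['fov_y'])/2); return f,c['cx'],c['cy'],np.array(c['view'])
def grab(n,out=None):
    K=cal(n); p,d=r.capture(n); p=np.array(p)
    if out: cv2.imwrite(out,p[:,:,::-1])
    return p,np.array(d),K
def onplane(K,u,v,z):
    f,cx,cy,V=K; R=V[:3,:3]; o=-R.T@V[:3,3]; d=R.T@np.array([(u-cx)/f,(v-cy)/f,1]); return o+d*(z-o[2])/d[2]
def cloud(d,K):
    f,cx,cy,V=K; v,u=np.indices(d.shape); P=np.stack([(u-cx)/f*d,(v-cy)/f*d,d],-1)
    return (P-V[:3,3])@V[:3,:3]
def proj(K,p):
    f,cx,cy,V=K; q=V[:3,:3]@p+V[:3,3]; return cx+f*q[0]/q[2],cy+f*q[1]/q[2]
E
python3 - <<'E'
from h import *
for n in ('top','side','wrist'):
    p,d,K=grab(n,f'pics/{n}0.png'); np.savez(f'{n}0.npz',p=p,d=d,K=np.array(K,dtype=object))
    print(n,K[:3],-K[3][:3,:3].T@K[3][:3,3],(d==0).mean())
print(r.get_state())
E
```

```text
pics
top (np.float64(437.81060542647356), 316.4015578234524, 192.0932804206586) [ 0.406861   -0.03830921  1.27965579] 0.0038984375
side (np.float64(383.18611234932445), 322.3687069834298, 194.74842853129266) [ 0.21934837 -0.79723059  0.69391409] 0.00393359375
wrist (np.float64(294.69382166460645), 322.3951404250831, 200.95068129122052) [0.36904742 0.57013397 0.38300701] 0.00895703125
{'time_s': 0.15, 'joints': array([ 7.95322504e+01,  2.05831669e+01,  6.47148999e-01, -1.27685990e-02,
       -7.01366935e+01, -1.65079010e+01]), 'qd': array([-0.01543939, -0.11783593,  0.15203641,  0.08362056, -0.09663894,
        0.01696168]), 'joint_torque': array([-9.82039819e-04, -5.83273423e+01,  2.93291938e+01,  7.00124323e+00,
        8.82096123e-03, -1.01548851e-04]), 'tcp_pos': array([0.30603423, 0.60119458, 0.19714077]), 'eef_rot': array([ 1.79926874e+02, -9.15225061e-03, -2.69799909e+01]), 'contact_force': array([ 0.40964711,  0.42056275, -0.55466957]), 'moment': array([-0.04437253,  0.00515019,  0.01434064]), 'gripper_force': 0.0, 'gripper_width': 0.0880191385326048}
```

View pics/top0.png

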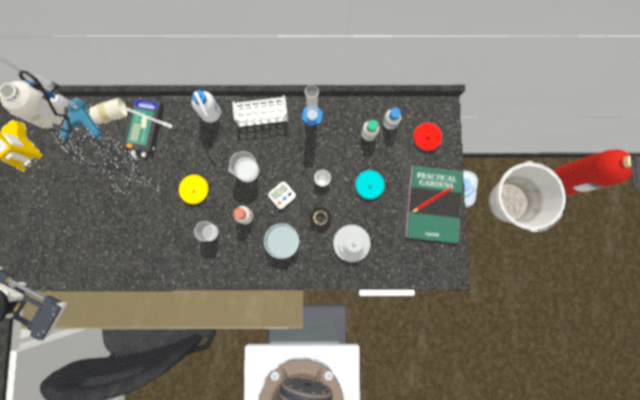

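View pics/side0.png

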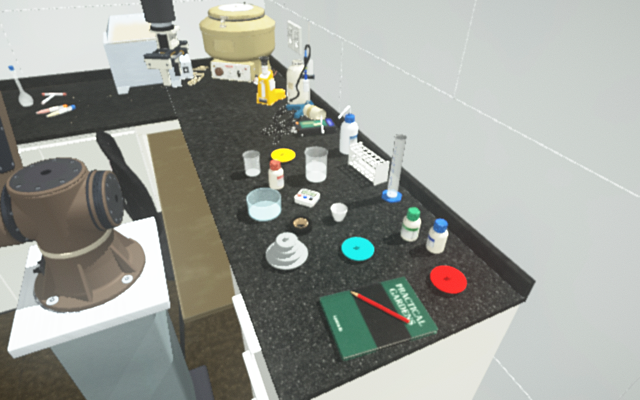

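The top view shows the grey stack near (351,243), the dish at (281,241), the crucible at (322,178), the large beaker at (243,167) and the small beaker at (206,231). The bottle is at (243,214) and the timer at (282,195). The side view shows the same arrangement.

Run:
```python
from h import *
Z=np.load('top0.npz',allow_pickle=True);K=tuple(Z['K']);d=Z['d'].astype(float);p=Z['p']
C=cloud(d,K)
for n,u,v,z in [('knob',351.5,242.5,.0745),('dish',281.5,241,.05),('cruc',322,178,.039),('big',241,162,.095),('small',206,231,.071),('bottle',240,214,.088),('timer',282,195,.02),('ring',320,216,.02),('cyan',370,184,.01),('yellow',193,189,.01)]:
    c=C[int(v)-1:int(v)+2,int(u)-1:int(u)+2,2]
    q=onplane(K,u,v,z); print(n,q.round(3),'r',np.hypot(*q[:2]).round(3),'depthz',c.min().round(3),c.max().round(3))
W=np.load('wrist0.npz',allow_pickle=True)['K'];print(W[3].round(3))
im=cv2.resize(p[140:280,170:400],None,fx=3.4,fy=3.4,interpolation=cv2.INTER_CUBIC)[:,:,::-1];cv2.imwrite('pics/crop.png',im)
```

```text
knob [ 0.437 -0.138  0.075] r 0.458 depthz 0.064 0.069
dish [0.442 0.056 0.05 ] r 0.445 depthz -0.003 0.008
cruc [ 0.622 -0.059  0.039] r 0.625 depthz 0.002 0.007
big [0.658 0.166 0.095] r 0.678 depthz 0.037 1.28
small [0.469 0.262 0.071] r 0.537 depthz -0.0 0.007
bottle [0.515 0.166 0.088] r 0.541 depthz 0.086 0.093
timer [0.576 0.057 0.02 ] r 0.578 depthz 0.017 0.02
ring [ 0.514 -0.053  0.02 ] r 0.517 depthz -0.004 0.003
cyan [ 0.609 -0.2    0.01 ] r 0.641 depthz 0.026 0.035
yellow [0.595 0.319 0.01 ] r 0.675 depthz 0.025 0.03
[[-0.454 -0.891  0.001  0.675]
 [-0.86   0.438  0.264 -0.033]
 [-0.235  0.119 -0.965  0.388]
 [ 0.     0.     0.     1.   ]]
```

View pics/wrist0.png

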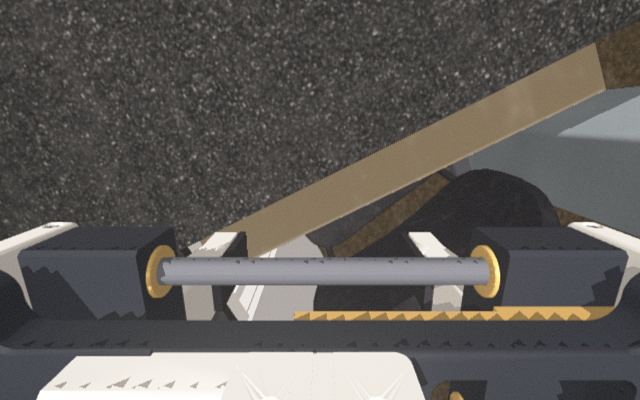

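```bash
ls pics
```

```text
crop.png
side0.png
top0.png
wrist0.png
```

The wrist view shows only worktop, seen ahead of the tool along +x. I'll move above the vessels and look from there.

```bash
cat >> h.py <<'E'
from scipy.spatial.transform import Rotation as Ro
def go(t,yaw=0):
    s=r.get_state(); R=Ro.from_euler('xyz',s['eef_rot'],degrees=True)
    T=Ro.from_euler('xyz',[180,0,yaw],degrees=True)
    print('d mm',(R.inv().apply(np.array(t)-s['tcp_pos'])*1000).round(1),'rot',(R.inv()*T).as_rotvec().round(3),'| at',s['tcp_pos'].round(4),s['eef_rot'].round(2),'t',round(s['time_s'],2))
E
python3 -c "
from h import *
go([.41,.12,.26])"
```

```text
d mm [311.  381.7 -62.3] rot [ 0.001  0.    -0.471] | at [0.306  0.6012 0.1971] [ 1.7993e+02 -1.0000e-02 -2.6980e+01] t 0.15
```

Request:
carry_out --deltas '[[1, [26, 32, -15], [0, 0, -0.05]], [1, [55, 70, -30], [0, 0, -0.1]], [1, [85, 106, -45], [0, 0, -0.2]], [1, [115, 142, -62], [0, 0, -0.3]], [1, [145, 179, -62], [0, 0, -0.4]], [1, [176, 216, -62], [0, 0, -0.471]], [1, [207, 254, -62], [0, 0, -0.471]], [1, [238, 292, -62], [0, 0, -0.471]], [1, [270, 331, -62], [0, 0, -0.471]], [1, [295, 362, -62], [0, 0, -0.471]], [1, [311, 382, -62], [0, 0, -0.471]], [1, [311, 382, -62], [0, 0, -0.471]]]'

```text
time_s: 1.35
tcp_pos: [0.41, 0.1174, 0.26]
eef_rot: [-180.0, -0.0, -0.2]
contact_force: [-0.5, 1.1, -1.3]
gripper_width: 0.0878
gripper_force: 0.0
```

Run:
```python
from h import *
p,d,K=grab('wrist','pics/w1.png'); np.savez('w1.npz',p=p,d=d,K=np.array(K,dtype=object))
for n,q in dict(knob=(.437,-.138,.0745),dish=(.442,.056,.05),cruc=(.622,-.059,.039),big=(.658,.166,.095),small=(.469,.262,.071)).items(): print(n,np.round(proj(K,np.array(q))))
go([.54,.12,.26])
```

```text
knob [527. 156.]
dish [369. 151.]
cruc [469.  -1.]
big [274. -65.]
small [207. 131.]
d mm [129.9  -1.7  -0. ] rot [-0.    -0.    -0.003] | at [0.4101 0.1187 0.2599] [-1.7998e+02 -1.0000e-02 -1.5000e-01] t 1.4
```

View pics/w1.png

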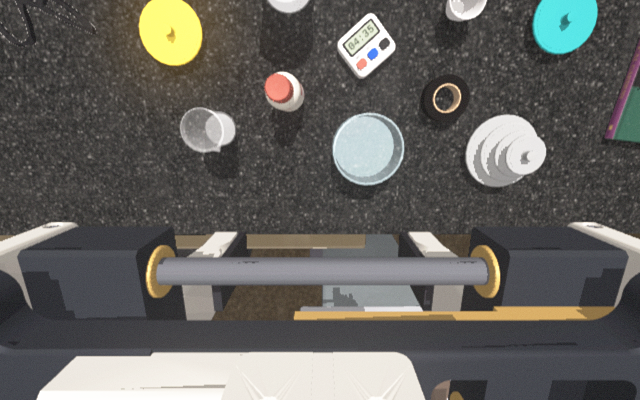

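The wrist view shows the stack knob at (530,156), the dish centre at (368,149), the small beaker rim at (204,130) and the bottle at (280,90). Next I'll take a second view further in.

Request:
carry_out --deltas '[[1, [25, 0, 0], [0, 0, 0]], [1, [55, -1, 0], [0, 0, 0]], [1, [90, -1, 0], [0, 0, 0]], [1, [115, -2, 0], [0, 0, 0]], [1, [130, -2, 0], [0, 0, 0]], [1, [130, -2, 0], [0, 0, 0]], [1, [130, -2, 0], [0, 0, 0]]]'

```text
time_s: 2.1
tcp_pos: [0.5394, 0.1224, 0.2594]
eef_rot: [180.0, 0.1, 0.0]
contact_force: [-1.0, 0.1, -0.7]
gripper_width: 0.0877
gripper_force: 0.0
```

Run:
```python
from h import *
p,d,K=grab('wrist','pics/w2.png'); np.savez('w2.npz',p=p,d=d,K=np.array(K,dtype=object))
print(r.get_state()['tcp_pos'])
for n,q in dict(knob=(.437,-.138,.0745),dish=(.442,.056,.05),cruc=(.622,-.059,.039),big=(.658,.166,.095),small=(.469,.262,.071)).items(): print(n,np.round(proj(K,np.array(q))))
# rectified views at rim planes: 0.5mm/px, edges -> circle
for f in ('w1','w2'):
  Z=np.load(f+'.npz',allow_pickle=True);K=tuple(Z['K']);p=Z['p'];out=[]
  for n,q,Rm in [('knob',(.437,-.138,.0745),6),('dish',(.442,.056,.05),48),('cruc',(.622,-.059,.039),22.5),('big',(.658,.166,.095),36.5),('small',(.469,.262,.071),27)]:
    a=np.arange(-60,60,.5)/1000; yy,xx=np.meshgrid(q[1]-a,q[0]-a); W=np.stack([xx,yy,0*xx+q[2]],-1)  # up=+x, left=+y
    c=W@K[3][:3,:3].T+K[3][:3,3]; u=(K[1]+K[0]*c[...,0]/c[...,2]).astype('f4'); v=(K[2]+K[0]*c[...,1]/c[...,2]).astype('f4')
    im=cv2.remap(p,u,v,cv2.INTER_CUBIC); g=cv2.cvtColor(im,cv2.COLOR_RGB2GRAY)
    H=cv2.HoughCircles(g,cv2.HOUGH_GRADIENT,1,20,param1=60,param2=8,minRadius=int(2*Rm-4),maxRadius=int(2*Rm+4))
    im=im[:,:,::-1].copy()
    if H is not None:
      for x,y,R in H[0][:2]:
        print(f,n,'x',round(q[0]+(120-y)*.0005,4),'y',round(q[1]+(120-x)*.0005,4),'R',R/2)
      x,y,R=H[0][0]; cv2.circle(im,(int(x),int(y)),int(R),(0,0,255),1)
    out.append(im[:, :])
  cv2.imwrite(f'pics/{f}r.png',cv2.resize(np.vstack([np.hstack(out[:3]),np.hstack(out[3:]+[out[0]*0])]),None,fx=1.1,fy=1.1))
```

```text
[0.53923316 0.12235074 0.25980811]
knob [514. 252.]
dish [369. 241.]
cruc [461. 111.]
big [284.  75.]
small [220. 229.]
w1 knob x 0.3928 y -0.1487 R 7.7
w1 knob x 0.3938 y -0.1777 R 7.7
w1 dish x 0.4458 y 0.0582 R 46.4
w1 dish x 0.4528 y 0.0728 R 49.7
w1 cruc x 0.6228 y -0.0572 R 22.7
w1 cruc x 0.6002 y -0.0908 R 20.9
w1 small x 0.4702 y 0.2682 R 27.0
w1 small x 0.4738 y 0.2358 R 28.15
w2 knob x 0.4882 y -0.1472 R 6.6
w2 knob x 0.4872 y -0.1808 R 7.7
w2 dish x 0.4532 y 0.0598 R 48.6
w2 dish x 0.4648 y 0.0582 R 46.95
w2 cruc x 0.6218 y -0.0578 R 21.45
w2 cruc x 0.6412 y -0.0952 R 21.45
w2 big x 0.6517 y 0.1627 R 36.55
w2 big x 0.6388 y 0.1607 R 35.45
w2 small x 0.4708 y 0.2672 R 28.15
w2 small x 0.4832 y 0.2468 R 27.6
```

View pics/w1r.png

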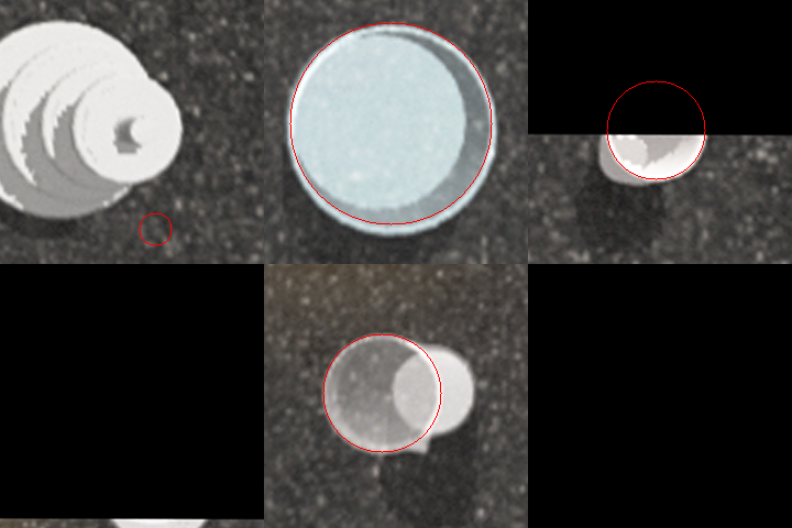

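View pics/w2r.png

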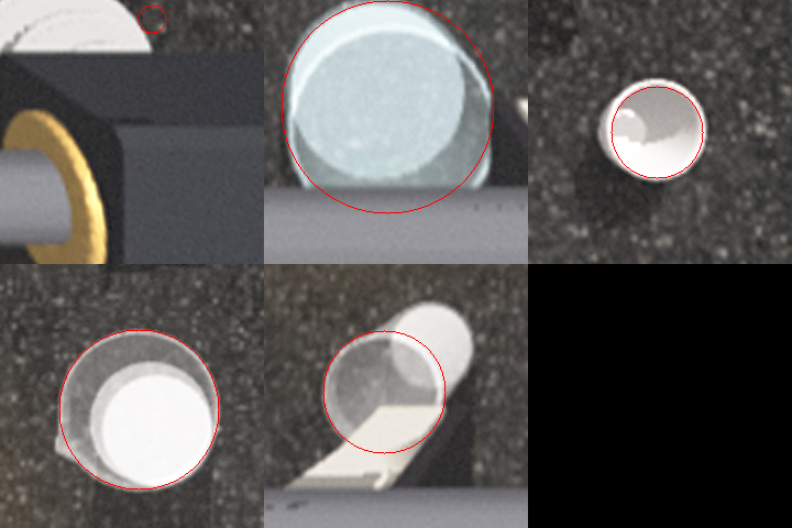

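The rectified tiles show good rim circles for the small beaker (0.4705, 0.268), the large beaker (0.652, 0.163) and the crucible (0.622, -0.0575). The dish and stack need a closer fit.

```bash
cat >> h.py <<'E'
def rect(p,K,q,half=60,s=.5):
    a=np.arange(-half,half,s)/1000; yy,xx=np.meshgrid(q[1]-a,q[0]-a); W=np.stack([xx,yy,0*xx+q[2]],-1)
    c=W@K[3][:3,:3].T+K[3][:3,3]; u=(K[1]+K[0]*c[...,0]/c[...,2]).astype('f4'); v=(K[2]+K[0]*c[...,1]/c[...,2]).astype('f4')
    return cv2.remap(p,u,v,cv2.INTER_CUBIC)
def hough(p,K,q,Rm,tol=1.5,n=2,tag=''):
    im=rect(p,K,q); g=cv2.cvtColor(im,cv2.COLOR_RGB2GRAY)
    H=cv2.HoughCircles(g,cv2.HOUGH_GRADIENT_ALT if 0 else cv2.HOUGH_GRADIENT,1,4,param1=60,param2=8,minRadius=int(2*(Rm-tol)),maxRadius=int(2*(Rm+tol)))
    for x,y,R in ([] if H is None else H[0][:n]): print(tag,'x',round(q[0]+(120-y)*.0005,4),'y',round(q[1]+(120-x)*.0005,4),'R',R/2)
    return im
E
python3 - <<'E'
from h import *
Z=np.load('w1.npz',allow_pickle=True);K=tuple(Z['K']);p=Z['p']
for z,R in ((.064,26),(.048,31),(.032,41),(.016,52)): hough(p,K,(.442,-.143,z),R,tag=str(z))
hough(p,K,(.442,.058,.05),48,1,4,'dish')
hough(p,K,(.442,.058,.05),44,1,4,'dish in')
go([.40,-.0,.26])
E
```

```text
0.064 x 0.4378 y -0.1428 R 25.55
0.064 x 0.4358 y -0.1438 R 27.2
0.048 x 0.4378 y -0.1578 R 30.55
0.048 x 0.4328 y -0.1582 R 31.65
0.032 x 0.4388 y -0.1438 R 42.2
0.032 x 0.4292 y -0.1338 R 41.1
0.016 x 0.4372 y -0.1398 R 51.55
0.016 x 0.4368 y -0.1428 R 53.2
dish x 0.4432 y 0.0588 R 48.15
dish x 0.4462 y 0.0562 R 47.6
dish x 0.4412 y 0.0548 R 48.15
dish x 0.4478 y 0.0602 R 48.7
dish in x 0.4432 y 0.0582 R 44.7
dish in x 0.4462 y 0.0598 R 44.7
dish in x 0.4452 y 0.0558 R 44.7
dish in x 0.4412 y 0.0552 R 44.7
d mm [-1.393e+02  1.223e+02 -1.000e-01] rot [-0.     0.     0.001] | at [0.5392 0.1224 0.2598] [-1.8e+02  3.0e-02  3.0e-02] t 2.15
```

Request:
carry_out --deltas '[[0.4, [-10, 25, 0], [0, 0, 0]], [0.4, [-26, 65, 0], [0, 0, 0]], [0.4, [-42, 110, 0], [0, 0, 0]], [0.4, [-60, 155, 10], [0, 0, 0]], [0.4, [-78, 200, 40], [0, 0, 0]], [0.4, [-92, 240, 80], [0, 0, 0]], [0.4, [-101.5, 265, 120], [0, 0, 0]], [0.4, [-101.5, 265, 150], [0, 0, 0]], [0.4, [-101.5, 265, 162], [0, 0, 0]], [0.4, [-101.5, 265, 162], [0, 0, 0]], [0.4, [-101.5, 265, 162], [0, 0, 0]]]' --squeeze 15

```text
time_s: 3.25
tcp_pos: [0.439, -0.1426, 0.0989]
eef_rot: [180.0, -0.1, 0.1]
contact_force: [0.5, -0.3, 0.0]
gripper_width: 0.0348
gripper_force: 0.0
```

Run:
```python
from h import *
p,d,K=grab('side'); s=r.get_state()['tcp_pos']; u,v=map(int,proj(K,np.array([.4377,-.143,.07])))
cv2.imwrite('pics/s1.png',cv2.resize(p[v-50:v+50,u-60:u+60,::-1],None,fx=5,fy=5,interpolation=cv2.INTER_CUBIC))
go([.4377,-.143,.066])
```

```text
d mm [-1.9  0.5 33.4] rot [ 0.    -0.003  0.001] | at [ 0.4395 -0.1425  0.0994] [ 1.8e+02 -1.4e-01  7.0e-02] t 3.3
```

View pics/s1.png

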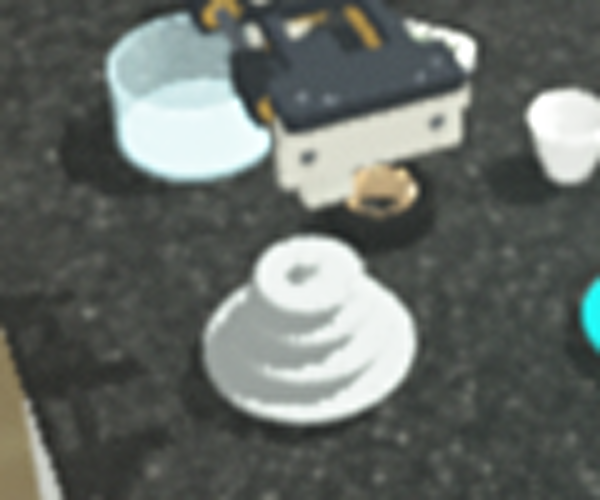

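The side crop shows the fingers above the stack with its knob just below them, clear of the dish. I'll descend and grip.

Request:
carry_out --deltas '[[0.4, [-1.5, 0.5, 10], [0, 0, 0]], [0.4, [-1.5, 0.5, 20], [0, 0, 0]], [0.4, [-1.5, 0.5, 28], [0, 0, 0]], [0.4, [-1.5, 0.5, 33], [0, 0, 0]], [0.4, [-1.5, 0.5, 33], [0, 0, 0]], [0.4, [-1.5, 0.5, 33], [0, 0, 0]], [0.3, [-1.5, 0.5, 33], [0, 0, 0]], [0.2, [-1.5, 0.5, 33], [0, 0, 0]], [0.1, [-1.5, 0.5, 33], [0, 0, 0]], [0, [-1.5, 0.5, 33], [0, 0, 0]], [0, [-1.5, 0.5, 33], [0, 0, 0]], [0, [-1.5, 0.5, 33], [0, 0, 0]]]' --squeeze 15

```text
time_s: 4.5
tcp_pos: [0.4371, -0.1435, 0.0649]
eef_rot: [-180.0, -0.0, 0.0]
contact_force: [-0.8, -0.1, -0.6]
gripper_width: 0.0007
gripper_force: 0.0
```

The fingers shut to 0.7 mm, so they missed the knob. I'll look before doing anything else.

Run:
```python
from h import *
p,d,K=grab('side'); u,v=map(int,proj(K,np.array([.4377,-.143,.07])))
a=cv2.resize(p[v-40:v+40,u-45:u+45,::-1],(440,400),interpolation=cv2.INTER_CUBIC)
p,d,K=grab('top'); u,v=map(int,proj(K,np.array([.4377,-.143,.07]))); print(u,v)
b=cv2.resize(p[v-30:v+30,u-27:u+27,::-1],(360,400),interpolation=cv2.INTER_CUBIC)
cv2.imwrite('pics/s2.png',np.hstack([a,b])); print(r.get_state())
```

```text
353 242
{'time_s': 4.6, 'joints': array([ 6.46969453e+00,  8.15320047e+00, -3.59580784e+01,  3.60362578e-03,
       -4.58854312e+01,  8.35434474e+01]), 'qd': array([ 0.03690788, -0.00227581,  0.0149629 , -0.07742605,  0.09070004,
       -0.00327417]), 'joint_torque': array([-1.38862455e-03, -3.41647661e+01,  2.24652010e+01,  5.26399612e+00,
        8.19298276e-02,  5.01862803e-05]), 'tcp_pos': array([ 0.43716107, -0.14347378,  0.06489623]), 'eef_rot': array([ 1.79997799e+02, -3.55998815e-03,  1.56504058e-02]), 'contact_force': array([0.19885513, 0.61255444, 0.1676802 ]), 'moment': array([-0.02660028, -0.0230669 , -0.01591317]), 'gripper_force': 0.0, 'gripper_width': 0.0003299564592778326}
```

View pics/s2.png

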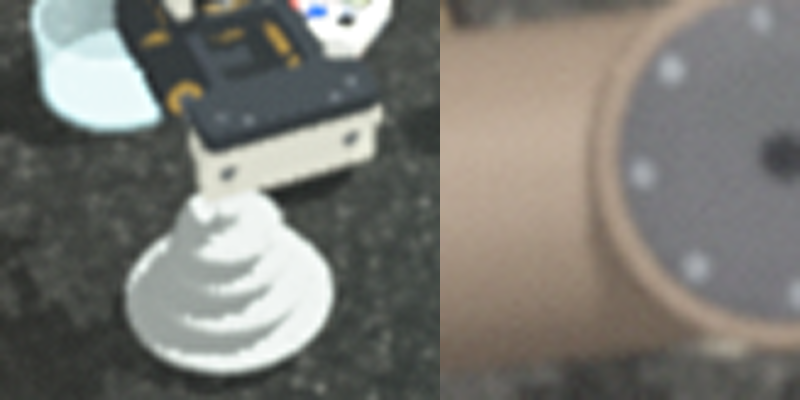

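Run:
```python
from h import *
for f in ('w1','top0','side0'):
  Z=np.load(f+'.npz',allow_pickle=True);K=tuple(Z['K']);C=cloud(Z['d'].astype(float),K)
  m=(abs(C[...,0]-.44)<.07)&(abs(C[...,1]+.143)<.07)
  for a,b in ((.01,.02),(.024,.036),(.04,.052),(.057,.068),(.069,.09)):
    k=m&(C[...,2]>a)&(C[...,2]<b); P=C[k]
    if len(P): print(f,a,len(P),P.min(0).round(3),P.max(0).round(3),((P.min(0)+P.max(0))/2).round(3),np.median(P,0).round(3))
p,d,K=grab('side');C=cloud(d.astype(float),K); m=(abs(C[...,0]-.44)<.05)&(abs(C[...,1]+.143)<.05)&(C[...,2]>.055)&(C[...,2]<.09)
P=C[m];print(len(P),P.min(0),P.max(0))
print('knob/tcp proj',proj(K,np.array([.4377,-.143,.0745])),proj(K,np.array([.4377,-.143,.064])))
a=rect(p,K,(.44,-.143,.064),40,.2)
p=np.load('side0.npz',allow_pickle=True)['p'];b=rect(p,K,(.44,-.143,.064),40,.2)
cv2.imwrite('pics/s3.png',np.hstack([a,b])[:,:,::-1])
```

```text
w1 0.01 1467 [ 0.385 -0.187  0.011] [ 0.51  -0.073  0.02 ] [ 0.448 -0.13   0.015] [ 0.45  -0.112  0.014]
w1 0.024 1086 [ 0.397 -0.176  0.026] [ 0.478 -0.102  0.033] [ 0.438 -0.139  0.029] [ 0.446 -0.122  0.03 ]
w1 0.04 581 [ 0.406 -0.161  0.042] [ 0.467 -0.113  0.049] [ 0.436 -0.137  0.046] [ 0.439 -0.126  0.046]
w1 0.057 1183 [ 0.413 -0.169  0.058] [ 0.463 -0.119  0.068] [ 0.438 -0.144  0.063] [ 0.439 -0.141  0.062]
w1 0.069 86 [ 0.432 -0.15   0.069] [ 0.443 -0.138  0.074] [ 0.437 -0.144  0.072] [ 0.438 -0.144  0.072]
top0 0.01 360 [ 0.386 -0.193  0.011] [ 0.509 -0.075  0.02 ] [ 0.447 -0.134  0.015] [ 0.437 -0.129  0.017]
top0 0.024 246 [ 0.397 -0.186  0.024] [ 0.508 -0.075  0.036] [ 0.453 -0.131  0.03 ] [ 0.436 -0.137  0.033]
top0 0.04 104 [ 0.405 -0.176  0.041] [ 0.464 -0.116  0.052] [ 0.435 -0.146  0.046] [ 0.428 -0.138  0.048]
top0 0.057 240 [ 0.414 -0.171  0.058] [ 0.46  -0.121  0.068] [ 0.437 -0.146  0.063] [ 0.436 -0.146  0.064]
top0 0.069 19 [ 0.419 -0.156  0.069] [ 0.441 -0.131  0.081] [ 0.43  -0.144  0.075] [ 0.435 -0.145  0.073]
side0 0.01 440 [ 0.386 -0.196  0.01 ] [ 0.509 -0.073  0.02 ] [ 0.448 -0.135  0.015] [ 0.428 -0.17   0.016]
side0 0.024 297 [ 0.397 -0.187  0.028] [ 0.478 -0.112  0.036] [ 0.437 -0.149  0.032] [ 0.429 -0.166  0.032]
side0 0.04 170 [ 0.407 -0.178  0.044] [ 0.467 -0.126  0.051] [ 0.437 -0.152  0.047] [ 0.428 -0.162  0.047]
side0 0.057 235 [ 0.413 -0.173  0.06 ] [ 0.463 -0.122  0.068] [ 0.438 -0.148  0.064] [ 0.436 -0.151  0.063]
side0 0.069 20 [ 0.432 -0.153  0.072] [ 0.443 -0.142  0.076] [ 0.437 -0.147  0.074] [ 0.437 -0.148  0.074]
239 [ 0.41245632 -0.17431229  0.05972345] [ 0.4625036  -0.1241824   0.07585161]
knob/tcp proj (np.float64(285.55140567608396), np.float64(234.50352953155726)) (np.float64(285.71912946122035), np.float64(237.7541779714289))
```

View pics/s3.png

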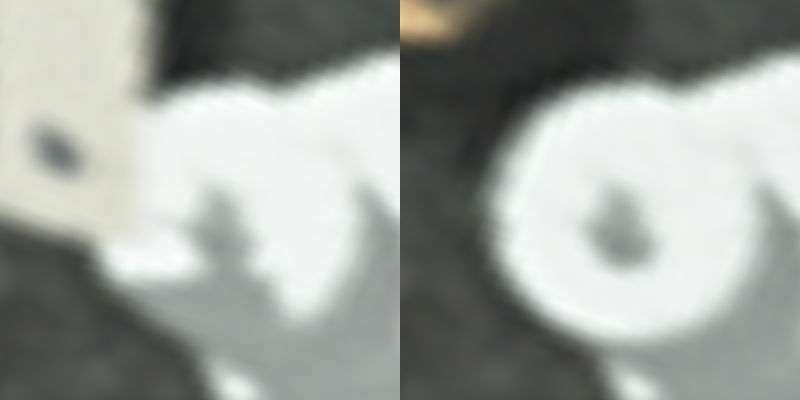

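Run:
```python
from h import *
s=r.get_state(); p,d,K=grab('side');C=cloud(d.astype(float),K); b=np.load('side0.npz',allow_pickle=True)
D=(b['d']-d>.02)&(d>0)
for a in np.arange(.04,.3,.02):
    P=C[D&(C[...,2]>a)&(C[...,2]<a+.02)]
    if len(P): print(a.round(2),len(P),np.percentile(P[:,:2],[2,98],axis=0).round(3).tolist())
v,u=np.nonzero(D);print(u.min(),u.max(),v.min(),v.max(), s['joints'].round(1),s['tcp_pos'])
p2=p[90:290,200:440,::-1].copy()
for z in (.065,.131,.2):
  uu,vv=proj(K,np.array([s['tcp_pos'][0],s['tcp_pos'][1],z])); cv2.drawMarker(p2,(int(uu-200),int(vv-90)),(0,0,255),0,6)
cv2.imwrite('pics/s4.png',cv2.resize(p2,None,fx=3,fy=3))
```

```text
0.04 1 [[0.049, 1.391], [0.049, 1.391]]
0.06 3 [[-0.024, 1.396], [0.514, 1.411]]
0.08 1 [[0.264, 1.155], [0.264, 1.155]]
0.1 4 [[0.427, -0.133], [0.428, -0.128]]
0.12 5 [[-0.0, -0.101], [0.498, 1.292]]
0.14 291 [[-0.027, -0.132], [0.126, -0.096]]
0.16 948 [[-0.037, -0.234], [0.471, -0.063]]
0.18 1293 [[-0.043, -0.241], [0.473, -0.074]]
0.2 1480 [[-0.043, -0.24], [0.469, -0.06]]
0.22 944 [[-0.044, -0.161], [0.457, 0.086]]
0.24 929 [[-0.033, -0.162], [0.457, 0.087]]
0.26 773 [[-0.05, -0.182], [0.463, 0.087]]
0.28 893 [[-0.05, -0.19], [0.469, 0.088]]
0 317 0 357 [  6.5   8.2 -36.    0.  -45.9  83.5] [ 0.43711396 -0.14346178  0.06486631]
```

View pics/s4.png

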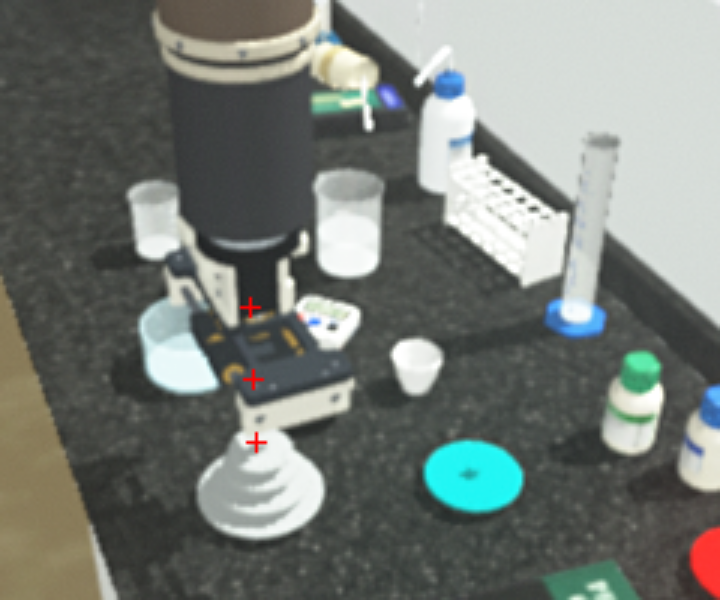

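Run:
```python
from h import *
s=r.get_state();T=s['tcp_pos']
def rel(d,K,T,n):
    C=cloud(d.astype(float),K)-T
    m=(abs(C[...,1])<.07)&(abs(C[...,0])<.05)&(C[...,2]<.17)&(d>0)&(d<.4)
    for a in np.arange(-.03,.15,.01):
        k=m&(C[...,2]>=a)&(C[...,2]<a+.01); P=C[k]; v,u=np.nonzero(k)
        if len(P)>3: print(n,a.round(3),len(P),P.min(0).round(3),P.max(0).round(3),'px',u.min(),u.max(),v.min(),v.max())
Z=np.load('w1.npz',allow_pickle=True); rel(Z['d'],tuple(Z['K']),np.array([.4101,.1187,.2599]),'w1')
p,d,K=grab('wrist','pics/w3.png'); rel(d,K,T,'now')
p,d,K=grab('side');C=cloud(d.astype(float),K);P=C[(abs(C[...,0]-.437)<.036)&(C[...,1]<-.22)&(C[...,1]>-.26)&(C[...,2]>.08)];print('body',np.percentile(P[:,2],[0,1,5,50]))
```

```text
w1 0.02 72 [-0.006 -0.048  0.027] [0.01  0.047 0.03 ] px 239 406 231 256
w1 0.03 548 [-0.005 -0.06   0.03 ] [0.012 0.059 0.04 ] px 211 434 232 256
w1 0.04 731 [ 0.   -0.06  0.04] [0.012 0.06  0.05 ] px 203 442 236 256
w1 0.05 676 [-0.01  -0.061  0.05 ] [0.012 0.061 0.06 ] px 193 452 243 291
w1 0.06 467 [-0.01  -0.062  0.06 ] [0.012 0.061 0.07 ] px 187 458 252 304
w1 0.07 983 [-0.011 -0.049  0.07 ] [0.006 0.048 0.08 ] px 205 440 285 319
w1 0.08 721 [-0.009 -0.049  0.08 ] [0.012 0.048 0.09 ] px 193 453 285 319
w1 0.09 1443 [-0.032 -0.07   0.09 ] [0.039 0.07  0.1  ] px 99 546 226 399
w1 0.1 7258 [-0.028 -0.07   0.1  ] [0.04 0.07 0.11] px 70 572 226 399
w1 0.11 23878 [-0.017 -0.07   0.11 ] [0.04 0.07 0.12] px 41 600 238 399
w1 0.12 10058 [ 0.001 -0.07   0.12 ] [0.039 0.07  0.13 ] px 0 639 267 399
w1 0.13 30013 [ 0.006 -0.07   0.13 ] [0.038 0.07  0.14 ] px 0 639 282 399
w1 0.14 11082 [ 0.022 -0.018  0.14 ] [0.028 0.05  0.147] px 37 424 358 399
now -0.03 22 [-0.001 -0.027 -0.022] [ 0.03   0.029 -0.02 ] px 284 361 180 221
now -0.02 1029 [-0.004 -0.032 -0.02 ] [ 0.03   0.029 -0.016] px 284 3
[... 482 characters left out ...]
  -0.003  0.06 ] [0.012 0.005 0.064] px 313 332 253 256
now 0.07 453 [-0.01  -0.003  0.073] [0.005 0.005 0.079] px 313 332 285 310
now 0.08 28 [ 0.001 -0.003  0.086] [0.007 0.005 0.089] px 312 333 294 310
now 0.09 404 [ 0.003 -0.033  0.09 ] [0.039 0.035 0.1  ] px 213 431 226 310
now 0.1 5093 [ 0.012 -0.07   0.1  ] [0.04 0.07 0.11] px 80 572 226 310
now 0.11 21860 [-0.009 -0.07   0.11 ] [0.04 0.07 0.12] px 76 577 238 399
now 0.12 10359 [ 0.002 -0.07   0.12 ] [0.038 0.07  0.13 ] px 1 639 272 399
now 0.13 29905 [ 0.006 -0.068  0.13 ] [0.037 0.07  0.14 ] px 0 639 284 399
now 0.14 10943 [ 0.022 -0.017  0.14 ] [0.028 0.052 0.147] px 37 423 358 399
body [0.15901449 0.16047302 0.16278301 0.19435789]
```

View pics/w3.png

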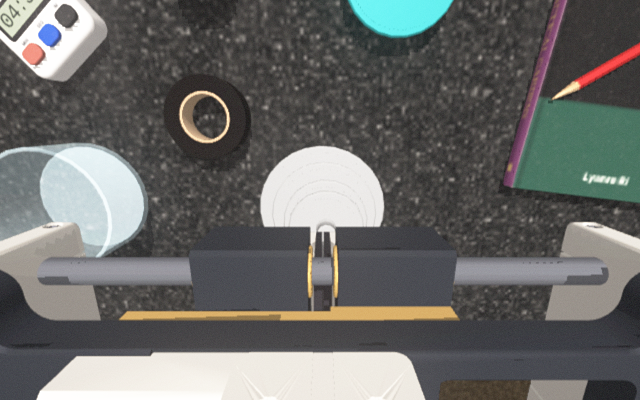

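The wrist picture shows the closed fingers at (323,235), in line with the knob. Depth in the wrist and side views puts the true fingertips about 28 mm above the reported TCP, so the tool frame is 28 mm too long. Sideways it agrees. I'll correct by descending 27 mm more.

Request:
carry_out --deltas '[[0.2, [0.5, 1.5, 0], [0, 0, 0]], [0.4, [0.5, 1.5, 0], [0, 0, 0]], [0.4, [0.5, 1.5, 0], [0, 0, 0]], [0.4, [0.5, 1.5, 8], [0, 0, 0]], [0.4, [0.5, 1.5, 16], [0, 0, 0]], [0.4, [0.5, 1.5, 22], [0, 0, 0]], [0.4, [0.5, 1.5, 25], [0, 0, 0]], [0.4, [0.5, 1.5, 25], [0, 0, 0]], [0.4, [0.5, 1.5, 25], [0, 0, 0]]]' --squeeze 15

```text
time_s: 5.7
tcp_pos: [0.4377, -0.145, 0.0398]
eef_rot: [180.0, 0.0, 0.0]
contact_force: [-0.0, -0.0, -0.6]
gripper_width: 0.035
gripper_force: 0.0
```

Request:
carry_out --deltas '[[0.3, [0, 0, 1], [0, 0, 0]], [0.2, [0, 0, 1], [0, 0, 0]], [0.1, [0, 0, 1], [0, 0, 0]], [0, [0, 0, 1], [0, 0, 0]], [0, [0, 0, 1], [0, 0, 0]], [0, [0, 0, 1], [0, 0, 0]]]' --squeeze 15

```text
time_s: 6.3
tcp_pos: [0.4377, -0.145, 0.0389]
eef_rot: [180.0, -0.0, 0.0]
contact_force: [0.4, 0.3, 1.3]
gripper_width: 0.0109
gripper_force: 15.0
```

Gripped: width 10.9 mm at 15 N. Next I'll lift, carry to above the crucible and check.

Request:
carry_out --deltas '[[0, [0, 0, -4], [0, 0, 0]], [0, [0, 0, -12], [0, 0, 0]], [0, [0, 0, -25], [0, 0, 0]], [0, [0, 0, -45], [0, 0, 0]], [0, [10, -5, -65], [0, 0, 0]], [0, [30, -14, -75], [0, 0, 0]], [0, [60, -28, -75], [0, 0, 0]], [0, [95, -45, -75], [0, 0, 0]], [0, [130, -61, -75], [0, 0, 0]], [0, [160, -76, -75], [0, 0, 0]], [0, [178, -84, -75], [0, 0, 0]], [0, [184, -87, -75], [0, 0, 0]]]'

```text
time_s: 7.5
tcp_pos: [0.6232, -0.0571, 0.1139]
eef_rot: [180.0, -0.0, 0.1]
contact_force: [-0.5, -0.7, 0.1]
gripper_width: 0.0109
gripper_force: 15.0
```

```bash
cat >> h.py <<'E'
def heldpose(Rm,zo=None):
    "held cover: plate from wrist depth band, relative to TCP"
    p,d,K=grab('wrist'); T=r.get_state()['tcp_pos']; C=cloud(d.astype(float),K)-T
    m=(d>0)&(np.hypot(C[...,0],C[...,1])<Rm*1.3e-3)&(C[...,2]>.012)&(C[...,2]<.032)
    P=C[m]; z=np.median(P[:,2]); print('plate top rel',z.round(4),len(P),'y',P[:,1].min().round(4),P[:,1].max().round(4),'xmax',P[:,0].max().round(4))
    hough(p,K,tuple(T+[0,0,z]),Rm,2,3,'held'); print('T',T)
    return p
E
python3 - <<'E'
from h import *
p=heldpose(26); cv2.imwrite('pics/h1.png',p[:,:,::-1]); go([.622,-.0575,.0185])
E
```

```text
plate top rel 0.0236 1964 y -0.0217 0.0237 xmax 0.0258
held x 0.6517 y -0.0579 R 24.95
held x 0.6542 y -0.0609 R 26.05
held x 0.6377 y -0.0599 R 24.95
T [ 0.62298072 -0.05716597  0.11379777]
d mm [-1.   0.3 95.3] rot [0.    0.    0.001] | at [ 0.623  -0.0572  0.1138] [1.7999e+02 0.0000e+00 6.0000e-02] t 7.55
```

View pics/h1.png

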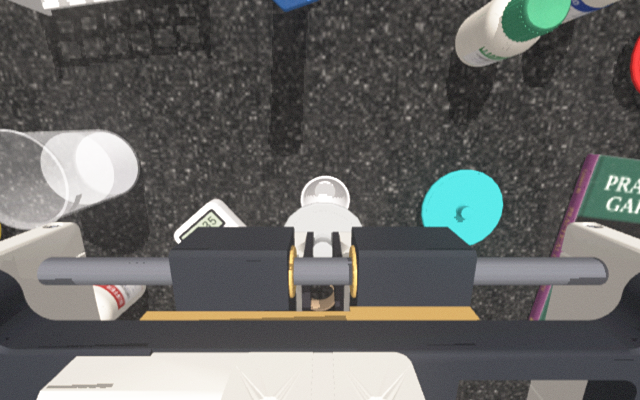

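The picture shows cover 52 held level with its centre on the tool axis, about 1 mm to +y. The crucible is below at (325,195). I'll lower it.

Request:
carry_out --deltas '[[0, [-0.5, 1, 10], [0, 0, 0]], [0, [-1, 1.3, 30], [0, 0, 0]], [0, [-1, 1.3, 52], [0, 0, 0]], [0, [-1, 1.3, 70], [0, 0, 0]], [0, [-1, 1.3, 80], [0, 0, 0]], [0, [-1, 1.3, 86], [0, 0, 0]], [0, [-1, 1.3, 90], [0, 0, 0]], [0, [-1, 1.3, 92], [0, 0, 0]], [0, [-1, 1.3, 93], [0, 0, 0]], [0, [-1, 1.3, 93], [0, 0, 0]]]'

```text
time_s: 8.55
tcp_pos: [0.6209, -0.0592, 0.0213]
eef_rot: [-180.0, -0.0, 0.0]
contact_force: [-0.1, -0.3, 0.3]
gripper_width: 0.0111
gripper_force: 15.0
```

Request:
carry_out --deltas '[[0, [0, 0, 0.5], [0, 0, 0]], [0, [0, 0, 1], [0, 0, 0]], [0, [0, 0, 1.5], [0, 0, 0]], [0, [0, 0, 1.5], [0, 0, 0]]]'

```text
time_s: 8.95
tcp_pos: [0.6206, -0.0592, 0.0193]
eef_rot: [180.0, 0.0, 0.0]
contact_force: [0.6, -0.2, -0.5]
gripper_width: 0.0109
gripper_force: 15.0
```

Request:
carry_out --deltas '[[0, [0.7, -0.3, 0.5], [0, 0, 0]], [0, [1, -0.5, 1], [0, 0, 0]], [0, [1, -0.5, 1.2], [0, 0, 0]], [0, [1, -0.5, 1.2], [0, 0, 0]]]'

```text
time_s: 9.35
tcp_pos: [0.6218, -0.0587, 0.0183]
eef_rot: [180.0, -0.0, 0.0]
contact_force: [-0.3, -0.3, 1.5]
gripper_width: 0.0107
gripper_force: 15.0
```

Request:
carry_out --deltas '[[0.14, [0, 0, 0.2], [0, 0, 0]], [0.18, [0, 0, 0.2], [0, 0, 0]], [0.25, [0, 0, 0.2], [0, 0, 0]], [0.35, [0, 0, 0.2], [0, 0, 0]], [0.35, [0, 0, 0.2], [0, 0, 0]], [0.35, [0, 0, -10], [0, 0, 0]], [0.35, [0, 0, -30], [0, 0, 0]], [0.35, [0, 0, -60], [0, 0, 0]], [0.35, [0, 0, -90], [0, 0, 0]], [0.35, [0, 0, -110], [0, 0, 0]], [0.35, [0, 0, -120], [0, 0, 0]]]'

```text
time_s: 10.45
tcp_pos: [0.6228, -0.0586, 0.1414]
eef_rot: [-180.0, -0.2, 0.0]
contact_force: [0.9, -0.7, 0.2]
gripper_width: 0.0308
gripper_force: 0.0
```

Run:
```python
from h import *
def near(C,x,y,R,z0,z1):
    m=(np.hypot(C[...,0]-x,C[...,1]-y)<R)&(C[...,2]>z0)&(C[...,2]<z1); P=C[m]
    if len(P)>5: print(len(P),'lo',np.percentile(P,1,axis=0).round(4),'hi',np.percentile(P,99,axis=0).round(4),'med',np.median(P,0).round(4))
p,d,K=grab('side');C=cloud(d.astype(float),K); near(C,.622,-.0575,.04,.036,.048); near(C,.622,-.0575,.02,.048,.07)
near(C,.4375,-.145,.045,.04,.052);near(C,.4375,-.145,.02,.052,.08)
go([.4377,-.146,.0229])
```

```text
164 lo [ 0.5978 -0.0857  0.038 ] hi [ 0.6452 -0.0366  0.0474] med [ 0.6188 -0.0653  0.0427]
14 lo [ 0.6157 -0.0655  0.0493] hi [ 0.6266 -0.0561  0.0548] med [ 0.6217 -0.0617  0.0528]
342 lo [ 0.4077 -0.1762  0.0444] hi [ 0.4649 -0.1204  0.0509] med [ 0.4346 -0.1498  0.0476]
21 lo [ 0.4317 -0.1523  0.0525] hi [ 0.4416 -0.1397  0.059 ] med [ 0.4365 -0.1474  0.0576]
d mm [-185.9   87.3  118. ] rot [-0.    -0.005  0.001] | at [ 0.623  -0.0587  0.1418] [-1.7998e+02 -2.6000e-01  3.0000e-02] t 10.5
```

Cover 52 is seated with its plate top at 43 mm. Next is cover 62.

Request:
carry_out --deltas '[[0.35, [-20, 9, 0], [0, 0, 0]], [0.35, [-60, 28, 0], [0, 0, 0]], [0.35, [-100, 47, 0], [0, 0, 0]], [0.35, [-140, 66, 15], [0, 0, 0]], [0.35, [-172, 80, 40], [0, 0, 0]], [0.35, [-185, 86.5, 65], [0, 0, 0]], [0.35, [-185, 86.5, 85], [0, 0, 0]], [0.35, [-185, 86.5, 98], [0, 0, 0]], [0.35, [-185, 86.5, 105], [0, 0, 0]], [0.35, [-185, 86.5, 105], [0, 0, 0]]]'

```text
time_s: 11.5
tcp_pos: [0.4356, -0.1453, 0.0321]
eef_rot: [180.0, 0.1, 0.0]
contact_force: [0.0, 0.2, 1.2]
gripper_width: 0.0306
gripper_force: 0.0
```

```bash
python3 -c "
from h import *
go([.4377,-.146,.0229])"
```

```text
d mm [2.1 0.7 9.2] rot [0.    0.003 0.   ] | at [ 0.4356 -0.1453  0.0321] [1.7999e+02 1.5000e-01 0.0000e+00] t 11.5
```

Request:
carry_out --deltas '[[0.35, [1.5, 0.7, 0], [0, 0, 0]], [0.35, [1.8, 0.7, 3], [0, 0, 0]], [0.35, [1.8, 0.7, 6], [0, 0, 0]], [0.35, [1.8, 0.7, 8.5], [0, 0, 0]], [0.35, [1.8, 0.7, 9], [0, 0, 0]], [0.25, [1.8, 0.7, 9], [0, 0, 0]], [0.18, [1.8, 0.7, 9], [0, 0, 0]], [0.1, [1.8, 0.7, 9], [0, 0, 0]], [0, [1.8, 0.7, 9], [0, 0, 0]], [0, [1.8, 0.7, 9], [0, 0, 0]], [0, [1.8, 0.7, 9], [0, 0, 0]]]' --squeeze 15

```text
time_s: 12.6
tcp_pos: [0.4385, -0.146, 0.0242]
eef_rot: [180.0, -0.0, 0.0]
contact_force: [1.3, -0.2, 0.0]
gripper_width: 0.0105
gripper_force: 15.0
```

```bash
python3 -c "
from h import *
go([.4705,.267,.15])"
```

```text
d mm [  32.1 -413.  -125.8] rot [ 0. -0.  0.] | at [ 0.4385 -0.146   0.0242] [ 1.8e+02 -1.0e-02  1.0e-02] t 12.6
```

Request:
carry_out --deltas '[[0, [0, 0, -4], [0, 0, 0]], [0, [0, 0, -12], [0, 0, 0]], [0, [0, 0, -25], [0, 0, 0]], [0, [0, 0, -50], [0, 0, 0]], [0, [0, 0, -80], [0, 0, 0]], [0, [2, -15, -110], [0, 0, 0]], [0, [4, -40, -126], [0, 0, 0]], [0, [7, -75, -126], [0, 0, 0]], [0, [10, -115, -126], [0, 0, 0]], [0, [13, -155, -126], [0, 0, 0]], [0, [16, -195, -126], [0, 0, 0]], [0, [19, -235, -126], [0, 0, 0]]]'

```text
time_s: 13.8
tcp_pos: [0.4572, 0.0907, 0.1512]
eef_rot: [-180.0, -0.1, 0.0]
contact_force: [1.4, -0.0, -0.5]
gripper_width: 0.0104
gripper_force: 15.0
```

```bash
python3 -c "
from h import *
go([.4705,.267,.15])"
```

```text
d mm [  13.3 -176.3    1.3] rot [-0.001 -0.001  0.   ] | at [0.4572 0.0907 0.1512] [-1.7996e+02 -6.0000e-02  2.0000e-02] t 13.8
```

Request:
carry_out --deltas '[[0, [2, -38, 0], [0, 0, 0]], [0, [5, -76, 0], [0, 0, 0]], [0, [8, -112, 0], [0, 0, 0]], [0, [11, -142, 0], [0, 0, 0]], [0, [13, -164, 0], [0, 0, 0]], [0, [13, -174, 0], [0, 0, 0]], [0, [13, -176, 0], [0, 0, 0]], [0, [13, -176, 0], [0, 0, 0]], [0, [13, -176, 0], [0, 0, 0]]]'

```text
time_s: 14.7
tcp_pos: [0.4702, 0.264, 0.1503]
eef_rot: [180.0, 0.0, -0.0]
contact_force: [-0.3, -0.3, -0.2]
gripper_width: 0.0106
gripper_force: 15.0
```

Run:
```python
from h import *
p=heldpose(31); cv2.imwrite('pics/h2.png',p[:,:,::-1]); go([.4705,.267,.0512])
```

```text
plate top rel 0.0223 2868 y -0.0272 0.0283 xmax 0.029
held x 0.4685 y 0.2648 R 30.5
held x 0.4935 y 0.2708 R 32.7
held x 0.492 y 0.2618 R 31.05
T [0.47028868 0.26401885 0.15034718]
d mm [ 0.2 -3.  99.1] rot [-0.     0.    -0.001] | at [0.4703 0.264  0.1503] [-1.8e+02  0.0e+00 -4.0e-02] t 14.75
```

Request:
carry_out --deltas '[[0, [1.5, -2, 5], [0, 0, 0]], [0, [1.5, -3, 20], [0, 0, 0]], [0, [1.5, -3, 42], [0, 0, 0]], [0, [1.5, -3, 65], [0, 0, 0]], [0, [1.5, -3, 76], [0, 0, 0]], [0, [1.5, -3, 84], [0, 0, 0]], [0, [1.5, -3, 90], [0, 0, 0]], [0, [1.5, -3, 94], [0, 0, 0]], [0, [1.5, -3, 96], [0, 0, 0]], [0, [1.5, -3, 97], [0, 0, 0]], [0, [1.5, -3, 97.5], [0, 0, 0]], [0, [1.5, -3, 97.5], [0, 0, 0]]]'

```text
time_s: 15.95
tcp_pos: [0.472, 0.2682, 0.053]
eef_rot: [-180.0, -0.0, 0.0]
contact_force: [-0.2, 0.1, -1.2]
gripper_width: 0.0106
gripper_force: 15.0
```

Request:
carry_out --deltas '[[0, [0, 0.7, 0.5], [0, 0, 0]], [0, [0, 0.7, 1], [0, 0, 0]], [0, [0, 0.7, 1.5], [0, 0, 0]], [0, [0, 0.7, 1.5], [0, 0, 0]]]'

```text
time_s: 16.35
tcp_pos: [0.4719, 0.2674, 0.0513]
eef_rot: [-180.0, -0.0, 0.0]
contact_force: [-0.5, -0.9, 1.7]
gripper_width: 0.0107
gripper_force: 15.0
```

Request:
carry_out --deltas '[[0.14, [0, 0, 0.2], [0, 0, 0]], [0.18, [0, 0, 0.2], [0, 0, 0]], [0.25, [0, 0, 0.2], [0, 0, 0]], [0.35, [0, 0, 0.2], [0, 0, 0]], [0.35, [0, 0, 0.2], [0, 0, 0]], [0.35, [0, 0, -10], [0, 0, 0]], [0.35, [0, 0, -30], [0, 0, 0]], [0.35, [0, 0, -60], [0, 0, 0]], [0.35, [0, 0, -80], [0, 0, 0]], [0.35, [0, 0, -90], [0, 0, 0]]]'

```text
time_s: 17.35
tcp_pos: [0.4727, 0.2681, 0.144]
eef_rot: [-179.9, -0.2, 0.0]
contact_force: [-0.5, -0.2, -0.1]
gripper_width: 0.0308
gripper_force: 0.0
```

```bash
cat >> h.py <<'E'
def near(C,x,y,R,z0,z1):
    m=(np.hypot(C[...,0]-x,C[...,1]-y)<R)&(C[...,2]>z0)&(C[...,2]<z1); P=C[m]
    if len(P)>5: print(len(P),'lo',np.percentile(P,1,axis=0).round(4),'hi',np.percentile(P,99,axis=0).round(4),'med',np.median(P,0).round(4))
E
python3 - <<'E'
from h import *
p,d,K=grab('side');C=cloud(d.astype(float),K); near(C,.4705,.268,.045,.066,.08); near(C,.4705,.268,.02,.08,.1)
near(C,.4375,-.145,.045,.024,.036);near(C,.4375,-.145,.02,.036,.06)
go([.437,-.146,.014])
E
```

```text
157 lo [0.4416 0.2345 0.0666] hi [0.4987 0.2922 0.079 ] med [0.4682 0.2594 0.0748]
8 lo [0.4661 0.2608 0.0827] hi [0.4762 0.2672 0.0859] med [0.4713 0.2638 0.085 ]
603 lo [ 0.3983 -0.185   0.0289] hi [ 0.4752 -0.1089  0.0346] med [ 0.436  -0.1499  0.0319]
21 lo [ 0.4317 -0.1517  0.037 ] hi [ 0.4423 -0.1398  0.0435] med [ 0.4367 -0.1473  0.0413]
d mm [-36.6 414.7 129.1] rot [-0.003 -0.003  0.001] | at [0.473  0.2683 0.1445] [-1.7983e+02 -1.9000e-01  3.0000e-02] t 17.4
```

Cover 62 is seated with its plate top at 75 mm. I'll go back for cover 82.

Request:
carry_out --deltas '[[0.35, [-2, 20, 0], [0, 0, 0]], [0.35, [-5, 60, 0], [0, 0, 0]], [0.35, [-9, 105, 0], [0, 0, 0]], [0.35, [-13, 150, 0], [0, 0, 0]], [0.35, [-17, 195, 0], [0, 0, 0]], [0.35, [-21, 240, 0], [0, 0, 0]], [0.35, [-25, 285, 0], [0, 0, 0]], [0.35, [-29, 330, 10], [0, 0, 0]], [0.35, [-33, 370, 35], [0, 0, 0]], [0.35, [-36, 400, 65], [0, 0, 0]], [0.35, [-36.5, 414.5, 90], [0, 0, 0]], [0.35, [-36.5, 414.5, 108], [0, 0, 0]]]'

```text
time_s: 18.6
tcp_pos: [0.4325, -0.1494, 0.0306]
eef_rot: [180.0, 0.2, -0.2]
contact_force: [0.3, 0.6, 0.5]
gripper_width: 0.0307
gripper_force: 0.0
```

Request:
carry_out --deltas '[[0.35, [0, 0, 0], [0, 0, 0]], [0.35, [0, 0, 0], [0, 0, 0]]]'

```text
time_s: 18.8
tcp_pos: [0.4345, -0.1475, 0.0329]
eef_rot: [180.0, 0.1, 0.0]
contact_force: [0.2, 0.3, 1.2]
gripper_width: 0.0304
gripper_force: 0.0
```

```bash
python3 -c "
from h import *
go([.437,-.146,.0078])"
```

```text
d mm [ 2.5 -1.5 25.1] rot [0.    0.002 0.   ] | at [ 0.4345 -0.1475  0.0329] [1.7998e+02 1.1000e-01 0.0000e+00] t 18.8
```

Request:
carry_out --deltas '[[0.35, [2, -1, 5], [0, 0, 0]], [0.35, [2, -1, 13], [0, 0, 0]], [0.35, [2, -1, 20], [0, 0, 0]], [0.35, [2, -1, 24], [0, 0, 0]], [0.35, [2, -1, 25], [0, 0, 0]], [0.35, [2, -1, 25], [0, 0, 0]], [0.25, [2, -1, 25], [0, 0, 0]], [0.18, [2, -1, 25], [0, 0, 0]], [0.1, [2, -1, 25], [0, 0, 0]], [0, [2, -1, 25], [0, 0, 0]], [0, [2, -1, 25], [0, 0, 0]], [0, [2, -1, 25], [0, 0, 0]]]' --squeeze 20

```text
time_s: 20.0
tcp_pos: [0.4376, -0.1462, 0.0083]
eef_rot: [180.0, -0.0, 0.0]
contact_force: [0.8, -0.1, 1.2]
gripper_width: 0.0104
gripper_force: 20.0
```

```bash
python3 -c "
from h import *
go([.652,.162,.17])"
```

```text
d mm [ 214.6 -308.1 -161.7] rot [ 0. -0.  0.] | at [ 0.4376 -0.1462  0.0083] [ 1.8e+02 -2.0e-02  1.0e-02] t 20.0
```

Request:
carry_out --deltas '[[0, [0, 0, -4], [0, 0, 0]], [0, [0, 0, -12], [0, 0, 0]], [0, [0, 0, -25], [0, 0, 0]], [0, [0, 0, -50], [0, 0, 0]], [0, [0, 0, -85], [0, 0, 0]], [0, [6, -9, -120], [0, 0, 0]], [0, [20, -29, -148], [0, 0, 0]], [0, [40, -58, -162], [0, 0, 0]], [0, [65, -93, -162], [0, 0, 0]], [0, [90, -129, -162], [0, 0, 0]], [0, [115, -165, -162], [0, 0, 0]], [0, [140, -201, -162], [0, 0, 0]]]'

```text
time_s: 21.2
tcp_pos: [0.578, 0.0564, 0.1711]
eef_rot: [-180.0, -0.0, 0.0]
contact_force: [1.1, 0.4, -0.4]
gripper_width: 0.0105
gripper_force: 20.0
```

```bash
python3 -c "
from h import *
go([.652,.162,.17])"
```

```text
d mm [  74.  -105.6    1.2] rot [-0.    -0.001  0.   ] | at [0.578  0.0564 0.1711] [-1.7998e+02 -4.0000e-02  2.0000e-02] t 21.2
```

Request:
carry_out --deltas '[[0, [22, -32, 0], [0, 0, 0]], [0, [44, -63, 0], [0, 0, 0]], [0, [61, -88, 0], [0, 0, 0]], [0, [71, -102, 0], [0, 0, 0]], [0, [74, -106, 0], [0, 0, 0]], [0, [74, -106, 0], [0, 0, 0]], [0, [74, -106, 0], [0, 0, 0]], [0, [74, -106, 0], [0, 0, 0]]]'

```text
time_s: 22.0
tcp_pos: [0.6509, 0.16, 0.1707]
eef_rot: [-180.0, -0.0, -0.0]
contact_force: [0.1, 1.0, -0.5]
gripper_width: 0.0103
gripper_force: 20.0
```

Run:
```python
from h import *
p=heldpose(41); cv2.imwrite('pics/h3.png',p[:,:,::-1]); go([.652,.162,.0753])
```

```text
plate top rel 0.0223 5844 y -0.0376 0.0398 xmax 0.0403
held x 0.6518 y 0.1613 R 39.95
held x 0.6568 y 0.1643 R 42.7
held x 0.6493 y 0.1618 R 42.15
T [0.65101323 0.1600728  0.17071183]
d mm [ 1.  -1.9 95.4] rot [-0.    -0.    -0.001] | at [0.651  0.1601 0.1707] [-1.7999e+02 -2.0000e-02 -3.0000e-02] t 22.05
```

Request:
carry_out --deltas '[[0, [1, -1.5, 5], [0, 0, 0]], [0, [1, -1.5, 20], [0, 0, 0]], [0, [1, -1.5, 42], [0, 0, 0]], [0, [1, -1.5, 62], [0, 0, 0]], [0, [1, -1.5, 73], [0, 0, 0]], [0, [1, -1.5, 81], [0, 0, 0]], [0, [1, -1.5, 87], [0, 0, 0]], [0, [1, -1.5, 90.5], [0, 0, 0]], [0, [1, -1.5, 92.5], [0, 0, 0]], [0, [1, -1.5, 93.5], [0, 0, 0]], [0, [1, -1.5, 93.5], [0, 0, 0]]]'

```text
time_s: 23.15
tcp_pos: [0.6526, 0.1625, 0.077]
eef_rot: [-180.0, -0.0, 0.0]
contact_force: [0.3, -0.2, -0.4]
gripper_width: 0.0103
gripper_force: 20.0
```

Request:
carry_out --deltas '[[0, [0, 0, 0.5], [0, 0, 0]], [0, [0, 0, 1], [0, 0, 0]], [0, [0, 0, 1.4], [0, 0, 0]], [0, [0, 0, 1.4], [0, 0, 0]]]'

```text
time_s: 23.55
tcp_pos: [0.6524, 0.1624, 0.0754]
eef_rot: [-180.0, -0.0, 0.0]
contact_force: [-0.2, -0.0, -0.8]
gripper_width: 0.0101
gripper_force: 20.0
```

Request:
carry_out --deltas '[[0, [0, 0.5, 0.4], [0, 0, 0]], [0.13, [0, 0.5, 0.5], [0, 0, 0]], [0.16, [0, 0.5, 0.5], [0, 0, 0]], [0.25, [0, 0.5, 0.5], [0, 0, 0]], [0.35, [0, 0.5, 0.5], [0, 0, 0]], [0.35, [0, 0.5, 0.5], [0, 0, 0]], [0.35, [0, 0, -10], [0, 0, 0]], [0.35, [0, 0, -30], [0, 0, 0]], [0.35, [0, 0, -55], [0, 0, 0]], [0.35, [0, 0, -70], [0, 0, 0]], [0.35, [0, 0, -75], [0, 0, 0]]]'

```text
time_s: 24.65
tcp_pos: [0.6534, 0.1628, 0.1529]
eef_rot: [-179.9, -0.2, 0.0]
contact_force: [0.8, 0.0, 0.1]
gripper_width: 0.0309
gripper_force: 0.0
```

Run:
```python
from h import *
p,d,K=grab('side');C=cloud(d.astype(float),K); near(C,.652,.1627,.055,.09,.104); near(C,.652,.162,.02,.104,.12)
near(C,.4375,-.145,.065,.009,.02);near(C,.4375,-.145,.02,.021,.06)
go([.437,-.146,.02])
```

```text
277 lo [0.614  0.1217 0.0903] hi [0.6895 0.1965 0.1016] med [0.6486 0.1544 0.0986]
11 lo [0.6465 0.1532 0.1045] hi [0.6562 0.163  0.1105] med [0.6505 0.1596 0.1081]
979 lo [ 0.3883 -0.1947  0.013 ] hi [ 0.4857 -0.0963  0.0187] med [ 0.4352 -0.1481  0.0159]
22 lo [ 0.4315 -0.1515  0.0211] hi [ 0.4423 -0.1372  0.0284] med [ 0.4368 -0.146   0.0258]
d mm [-216.6  308.9  131.4] rot [-0.001 -0.003  0.   ] | at [0.6532 0.1628 0.1524] [-1.7992e+02 -1.5000e-01  2.0000e-02] t 24.7
```

Cover 82 is seated. Cover 104 is next.

Request:
carry_out --deltas '[[0.35, [-10, 14, 0], [0, 0, 0]], [0.35, [-32, 46, 0], [0, 0, 0]], [0.35, [-58, 83, 0], [0, 0, 0]], [0.35, [-85, 121, 0], [0, 0, 0]], [0.35, [-112, 160, 0], [0, 0, 0]], [0.35, [-139, 198, 0], [0, 0, 0]], [0.35, [-166, 237, 10], [0, 0, 0]], [0.35, [-190, 271, 35], [0, 0, 0]], [0.35, [-208, 297, 65], [0, 0, 0]], [0.35, [-216, 308, 95], [0, 0, 0]], [0.35, [-216, 308, 120], [0, 0, 0]], [0.35, [-216, 308, 130], [0, 0, 0]]]'

```text
time_s: 25.9
tcp_pos: [0.4338, -0.1462, 0.0178]
eef_rot: [180.0, 0.3, -0.1]
contact_force: [0.1, 0.5, 0.9]
gripper_width: 0.031
gripper_force: 0.0
```

Request:
carry_out --deltas '[[0.35, [0, 0, 0], [0, 0, 0]], [0.35, [0, 0, 0], [0, 0, 0]]]'

```text
time_s: 26.1
tcp_pos: [0.437, -0.1454, 0.0207]
eef_rot: [180.0, -0.0, 0.1]
contact_force: [0.0, 0.1, -0.4]
gripper_width: 0.0307
gripper_force: 0.0
```

```bash
python3 -c "
from h import *
go([.437,-.145,-.0082])"
```

```text
d mm [-0.  -0.4 28.9] rot [ 0.    -0.     0.001] | at [ 0.437  -0.1454  0.0207] [ 1.7999e+02 -1.0000e-02  6.0000e-02] t 26.1
```

Request:
carry_out --deltas '[[0.35, [0, 0, 6], [0, 0, 0]], [0.35, [0, 0, 15], [0, 0, 0]], [0.35, [0, 0, 23], [0, 0, 0]], [0.35, [0, 0, 27], [0, 0, 0]], [0.35, [0, 0, 28.5], [0, 0, 0]], [0.35, [0, 0, 28.5], [0, 0, 0]], [0.25, [0, 0, 28.5], [0, 0, 0]], [0.18, [0, 0, 28.5], [0, 0, 0]], [0.1, [0, 0, 28.5], [0, 0, 0]], [0, [0, 0, 28.5], [0, 0, 0]], [0, [0, 0, 28.5], [0, 0, 0]], [0, [0, 0, 28.5], [0, 0, 0]]]' --squeeze 25

```text
time_s: 27.3
tcp_pos: [0.4366, -0.1457, -0.0081]
eef_rot: [180.0, -0.0, 0.0]
contact_force: [-0.4, -0.3, 1.4]
gripper_width: 0.0101
gripper_force: 25.0
```

```bash
python3 -c "
from h import *
go([.443,.058,.1])"
```

```text
d mm [   6.5 -203.7 -108.1] rot [ 0. -0.  0.] | at [ 0.4366 -0.1457 -0.0081] [ 1.8e+02 -2.0e-02  1.0e-02] t 27.3
```

Request:
carry_out --deltas '[[0, [0, 0, -4], [0, 0, 0]], [0, [0, 0, -12], [0, 0, 0]], [0, [0, 0, -25], [0, 0, 0]], [0, [0, 0, -50], [0, 0, 0]], [0, [0, -5, -80], [0, 0, 0]], [0, [1, -20, -102], [0, 0, 0]], [0, [2, -50, -108], [0, 0, 0]], [0, [3, -85, -108], [0, 0, 0]], [0, [4, -120, -108], [0, 0, 0]], [0, [5, -155, -108], [0, 0, 0]], [0, [6, -182, -108], [0, 0, 0]], [0, [6.5, -197, -108], [0, 0, 0]]]'

```text
time_s: 28.5
tcp_pos: [0.4429, 0.0533, 0.1005]
eef_rot: [-180.0, -0.1, 0.1]
contact_force: [-0.1, -0.9, -0.2]
gripper_width: 0.0103
gripper_force: 25.0
```

Request:
carry_out --deltas '[[0, [0, -4, 0], [0, 0, 0]], [0, [0, -6, 0], [0, 0, 0]], [0, [0, -6, 0], [0, 0, 0]], [0, [0, -6, 0], [0, 0, 0]]]'

```text
time_s: 28.9
tcp_pos: [0.4427, 0.0566, 0.0998]
eef_rot: [180.0, 0.0, -0.0]
contact_force: [-0.3, -0.8, -1.7]
gripper_width: 0.0101
gripper_force: 25.0
```

Run:
```python
from h import *
p=heldpose(52); cv2.imwrite('pics/h4.png',p[:,:,::-1]); go([.4432,.058,.0299])
```

```text
plate top rel 0.0229 10200 y -0.0495 0.0513 xmax 0.052
held x 0.4425 y 0.0564 R 53.15
held x 0.442 y 0.0589 R 53.15
held x 0.449 y 0.0604 R 53.15
T [0.44278247 0.05664163 0.09979167]
d mm [ 0.4 -1.4 69.9] rot [ 0.     0.    -0.001] | at [0.4428 0.0566 0.0998] [ 1.8e+02  1.0e-02 -4.0e-02] t 28.95
```

View pics/h4.png

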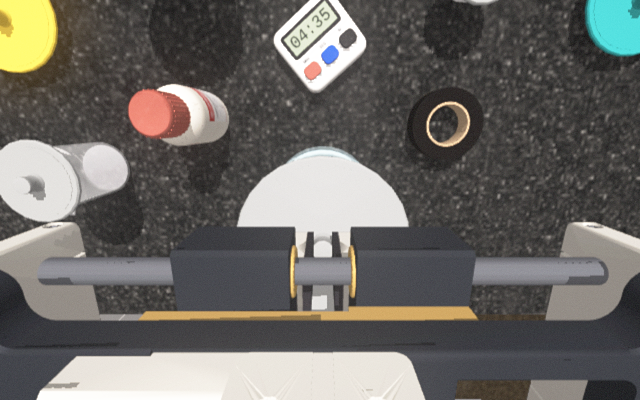

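The picture shows cover 104 centred over the dish, whose rim peeks out at (322,152). Cover 62 is seated on the small beaker at (38,185).

Request:
carry_out --deltas '[[0, [0.4, -1.4, 5], [0, 0, 0]], [0, [0.4, -1.4, 18], [0, 0, 0]], [0, [0.4, -1.4, 34], [0, 0, 0]], [0, [0.4, -1.4, 47], [0, 0, 0]], [0, [0.4, -1.4, 55], [0, 0, 0]], [0, [0.4, -1.4, 61], [0, 0, 0]], [0, [0.4, -1.4, 65], [0, 0, 0]], [0, [0.4, -1.4, 67], [0, 0, 0]], [0, [0.4, -1.4, 68], [0, 0, 0]], [0, [0.4, -1.4, 68], [0, 0, 0]]]'

```text
time_s: 29.95
tcp_pos: [0.4435, 0.0588, 0.032]
eef_rot: [-180.0, -0.0, 0.0]
contact_force: [-0.8, -0.8, -0.8]
gripper_width: 0.0101
gripper_force: 25.0
```

Request:
carry_out --deltas '[[0, [0, 0, 0.5], [0, 0, 0]], [0, [0, 0, 1], [0, 0, 0]], [0, [0, 0, 1.5], [0, 0, 0]], [0, [0, 0, 1.7], [0, 0, 0]], [0, [0, 0, 1.7], [0, 0, 0]]]'

```text
time_s: 30.45
tcp_pos: [0.4434, 0.0588, 0.0302]
eef_rot: [-180.0, -0.0, 0.0]
contact_force: [-0.6, -0.5, 2.2]
gripper_width: 0.0098
gripper_force: 25.0
```

Request:
carry_out --deltas '[[0.12, [0, 0, 0.2], [0, 0, 0]], [0.16, [0, 0, 0.2], [0, 0, 0]], [0.25, [0, 0, 0.2], [0, 0, 0]], [0.35, [0, 0, 0.2], [0, 0, 0]], [0.35, [0, 0, 0.2], [0, 0, 0]], [0.35, [0, 0, -10], [0, 0, 0]], [0.35, [0, 0, -35], [0, 0, 0]], [0.35, [-5, 0, -75], [0, 0, 0]], [0.35, [-15, 0, -120], [0, 0, 0]], [0.35, [-25, -30, -165], [0, 0, 0]], [0.35, [-33, -60, -205], [0, 0, 0]], [0.35, [-33, -60, -220], [0, 0, 0]]]'

```text
time_s: 31.65
tcp_pos: [0.4109, 0.121, 0.2549]
eef_rot: [-179.8, -0.3, 0.1]
contact_force: [1.2, -0.4, 0.3]
gripper_width: 0.0305
gripper_force: 0.0
```

Request:
carry_out --deltas '[[0.35, [0, 0, 0], [0, 0, 0]], [0.35, [0, 0, 0], [0, 0, 0]], [0.35, [0, 0, 0], [0, 0, 0]]]'

```text
time_s: 31.95
tcp_pos: [0.4097, 0.1181, 0.2494]
eef_rot: [180.0, 0.1, -0.0]
contact_force: [-0.0, 0.9, -0.4]
gripper_width: 0.0305
gripper_force: 0.0
```

Run:
```python
from h import *
L=[('52',.622,-.0575,.039,26),('62',.4705,.2677,.071,31),('82',.6517,.1627,.095,41),('104',.4432,.0588,.05,52)]
w=grab('wrist','pics/w5.png'); t=grab('top','pics/t5.png'); s=grab('side')
for n,x,y,z,R in L:
  for nm,(p,d,K) in (('wrist',w),('top',t),('side',s)):
    C=cloud(d.astype(float),K); m=(np.hypot(C[...,0]-x,C[...,1]-y)<(R-3)/1000)&(np.hypot(C[...,0]-x,C[...,1]-y)>.013)&(abs(C[...,2]-z-.004)<.015); P=C[m]
    if len(P)<20: print(n,nm,'few');continue
    A=np.c_[P[:,:2]-[x,y],np.ones(len(P))]; c=np.linalg.lstsq(A,P[:,2],rcond=None)[0]
    print(n,nm,'plate h-rim',(c[2]-z).round(4),'slope',c[:2].round(3)); 
    if nm!='side': hough(p,K,(x,y,z+.004),R,1,1,n+nm)
```

```text
52 wrist plate h-rim 0.0027 slope [0.01  0.004]
52wrist x 0.6207 y -0.0572 R 25.6
52 top plate h-rim 0.0048 slope [-0.005  0.028]
52top x 0.6218 y -0.0588 R 26.7
52 side plate h-rim 0.003 slope [0.066 0.137]
62 wrist plate h-rim 0.0028 slope [0.001 0.001]
62wrist x 0.4702 y 0.268 R 30.6
62 top few
62 side plate h-rim 0.002 slope [-0.001  0.158]
82 wrist few
82 top plate h-rim 0.0048 slope [0.009 0.004]
82top x 0.654 y 0.164 R 41.7
82 side plate h-rim 0.0027 slope [0.023 0.085]
104 wrist plate h-rim 0.003 slope [-0.     0.001]
104wrist x 0.4434 y 0.0606 R 51.55
104 top plate h-rim 0.005 slope [ 0.007 -0.004]
104top x 0.445 y 0.057 R 52.7
104 side plate h-rim 0.0038 slope [0.019 0.029]
```

View pics/w5.png

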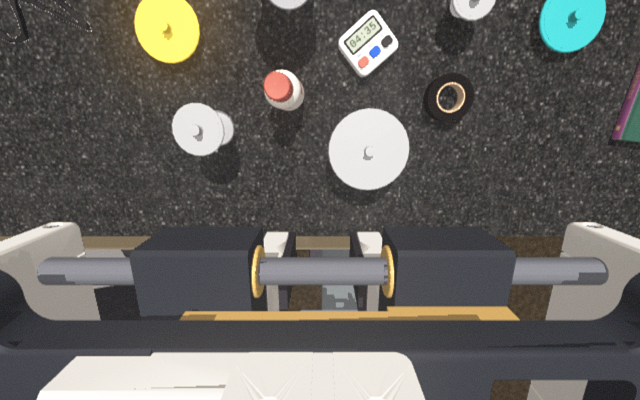

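The last view shows the covers on the dish (368,149), the small beaker (200,130) and the crucible (472,5). Top-view depth covers the large beaker. All lie flat 3–5 mm above their rims and centred within about 3 mm, and the robot is clear, so I'm handing in.

```bash
python3 -c "
from plant import r
print(r.close_job())"
```

```text
the job is handed in; nothing more can be done
None
```

All four covers are seated flat on their own vessels, centred within about 3 mm in the final views (small beaker and large beaker each confirmed flat from one view), nothing was dropped, and the job is handed in after about 32 s of robot time; no verdict came back.

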